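# Clear the banding wheel

## Robot

A 6-joint arm with a two-finger parallel gripper is mounted at the origin on the work surface. World frame = base frame: x ahead of the robot, y to its left, z up, the work surface at z = 0. Lengths are in m, angles in rad, forces in N, time in s.
With the tool pointing down it reaches from about 0.425 to 0.95 m from the base axis. Payload 3.5 kg.
Tool frame: the origin (TCP) lies midway between the tips of the shut fingers; the grasp point (between the pads) lies 19 mm behind it (r.grip_depth is the distance from the TCP to the grasp point, in m); z points along the fingers, y is the line along which they close (so a half turn about z gives the same grasp; the last joint's range is limited). The gripper opens to 85 mm and grips with 20 to 120 N. Pads are 22 mm wide; open, the fingers measure 114 mm over their backs; the gripper's body (76 mm by 85 mm) begins 54 mm behind the grasp point. The pads swing forward as they close: fully open they stand 13 mm farther back than shut.
Start: joints at [0.99, 0.286, 1.577, -0, 1.279, -0.15], TCP at [0.282, 0.613, 0.231] pointing down, gripper open.
Joint ranges: [-2.77, 2.77], [-0.9, 2.22], [0.21, 2.48], [-1.53, 4.67], [0.24, 2.81], [-2.84, 2.84]. Speed limits (rad/s): [2.79, 2.79, 3.14, 3.14, 3.14, 3.14].

## Interface

Orientations are given as a 3x3 rotation matrix whose columns are the frame's x, y, z axes.
In Python, from rig import r gives the robot as it stands.
- The arm moves only by the tool step_arm, never from a script. Its argument "steps" is text: rows parted by semicolons, each of 7 numbers parted by spaces: the shift along the tool's x, y, z in units of 0.5 m (1.0 is 0.5 m), then the turn, a rotation vector about the tool's x, y, z in units of 0.5 rad (1.0 is 0.5 rad), then the finger opening in mm, from 0 to 85.4. A call has 1 to 20 rows; each row is the pose to reach, as a shift and turn from the pose commanded when the call began, along the tool's axes at that moment; what a row does not reach only later rows make up. A row lasts 1/12 s, in which the tool goes at most 41.7 mm and 7.16 degrees, less where a joint would pass 70% of its speed; a pose out of reach is approached as far as the arm can. A call with a number of a shift or a turn outside -1 to 1 is refused whole. A call with a gripper value outside its range is refused whole. The fingers move at their own pace and stop on an object; the grip force is fixed at half the most. Time passes only in rows, so rows that repeat a pose let the fingers close. It gives the time, the measured TCP pose, the force, the opening and the grip force at its end, in the units of the state.
- r.observe(): the state, without advancing time (a new reading comes with each control period).
- r.grab_frame(name): name is "scene" or "top" or "wrist"; returns a dict with "frame" (480x640x3 uint8, blue, green, red), "mtx" (3x3 intrinsics, pixels), "world_from_camera" (4x4, takes a point from camera to world coordinates). Camera axes: x right, y down, z forward; pixel columns grow to the right and rows downward; lengths in m; the calibration is good to about 2 mm. A picture is of the moment at which its call begins. There is no depth.
- r.finish_job(): hands the job in; it is judged then, once.
Trained networks look in a picture, given as the dict that the camera call returned (one of the last four; its "shot" number tells which), for a name from the list of things; names that differ only in an ending like _2 or _b are one class to them, and where a whole thing is asked for, a point or a joint stands for the part that bears it (a point fixed in the world has none). Each returns a list of dicts, best first, with "p" (0 to 1); they miss things now and then, are a little off and sometimes report something else, mostly with a low value. They report only what shows in the picture. A call takes as long as a camera call.
- r.recognise(picture, name): "point" ([column, row] in pixels, amid what is visible of it).
The state is a dict: "time_s": time; "q": joint angles; "joint_vel": joint speeds; "joint_torque": joint torques, N m; "tcp_pos": TCP position; "tcp_rot": TCP orientation; "ft_force": force on the tool from outside, world axes, zero at the start; "torque": the same for the moment, N m; "finger_gap": finger opening in m; "gripper_force": force on a finger pad.
Only numpy, scipy, OpenCV 4.12 (cv2) and the standard library are available. Lean on these libraries where they do the work, as an engineer would, in place of code of your own. Each camera call takes 0.05 s, during which the arm holds its last target. There are 200 camera calls.

## Task

The banding wheel is wanted for the next pot. Lift the bisque teapot off it, keeping it upright, and set it down gently with its whole foot on the wooden ware board, and clear the three dry clay offcuts from the wheel into the blue reclaim tub. Leave the cup, the two plates, the brush and the spur where they are.

Things in the scene. Friction and masses are not known exactly. Their poses are not given: they have to be found in the camera images.
- wheel_top (a point): Banding wheel: black cast iron, round foot 184 mm across on the marble, bearing column, and a flat round head 300 mm in diameter with centring grooves, its top 70 mm above the marble. This point is the middle of the head's top. The foot stays put; the head turns on a vertical axis against slight friction, so a push off its centre spins it
- teapot: Cream bisque teapot, lid off, about 0.6 kg, 175 mm tall, near the middle of the wheel. Origin: centre of the underside, z up. Foot 88 mm across, belly 120 mm across at 45 mm up, open mouth 70 mm across at 96 mm up; spout along own +x, tip 100 mm from the axis, 94 mm up. Rigid round-bar handle, 14 mm thick, arching over the mouth in its x-z plane from x = -50 to +50 mm
- teapot_grip (a point): Middle of the teapot handle's level top run: a 14 mm round bar, 60 mm long along the teapot's own x, this point on its centre line straight above the middle of the foot, 168 mm above the underside. Free space of 65 mm between bar and mouth; axes as the teapot's
- scrap_a: Hard dry clay offcut, red-brown, 84 x 40 x 34 mm (its x, y, z), about 0.17 kg, lying flat on the wheel head by the teapot. Origin at its middle, half its height above the wheel; z up as it lies. Its two long sides (facing own -y and +y) are flat and parallel, 40 mm apart; top and ends are ragged and sloping
- scrap_b: The same kind of offcut, 74 x 44 x 38 mm, about 0.19 kg, sides (facing own -y and +y) 44 mm apart; origin at its middle
- scrap_c: The same kind of offcut, 92 x 36 x 32 mm, about 0.16 kg, sides (facing own -y and +y) 36 mm apart; origin at its middle
- ware_board: Plain light wooden ware board, 360 mm (own x) x 220 mm (own y), 18 mm thick, lying fixed on the marble on one side of the wheel. Origin: centre of the underside. Two stacked plates with a cup on them stand on its +x half; its -x end, the one nearer the robot, is empty for 150 mm or more
- reclaim_tub: Blue open plastic tub for clay scraps, empty, fixed on the marble on the other side of the wheel: 280 mm (own x) x 220 mm (own y) outside, rim 100 mm high (lip to 104 mm), walls and floor 4 mm. Origin: centre of the underside
- yunomi: Shino-glazed handleless cup, cream with orange flush, 76 mm across and 86 mm tall, standing loose in the upper plate (its top 128 mm above the marble). Origin: centre of the underside. Leave alone
- glaze_brush: Rubber-tipped glaze brush, 207 mm long (from 110 mm towards own -x to 97 mm towards +x), 15 mm thick, lying on the marble beyond the wheel. Leave alone
- spur: Grey three-armed ceramic kiln spur, 78 mm across, 30 mm high, on the marble beyond the wheel, to one side. Origin: centre of the underside. Leave alone
- plate_under: Lower of two stacked pink bisque dessert plates on the ware board: 180 mm across, 25 mm high, the stack 37 mm. Origin: centre of the underside. Leave alone
- plate_top: The upper plate of the stack, like the lower, its underside 12 mm above the lower one's. Leave alone

How it is judged:
By the outcome, as a careful person would: the job done as asked, in the order asked, and still so for the second after the job is handed in, with the robot touching nothing.
It also fails if it takes over 70 s, if anything falls off the work surface, if the arm or the gripper's body presses on something with over 40 N, if the wrist force passes 120 N, or if a joint passes its speed limit or range.

## Working session

There is one attempt and no reset: what is moved stays moved. The work goes in short steps, Python scripts to look and compute and a tool call to move; the robot and the scene stay as the last step left them, time stands still between calls to the robot, and variables do not carry over. Pictures are saved under pics/ and viewed, at most 10 in all, crops included, and the job is handed in when it is done.

Besides the shell and the picture viewer there is one more tool, called as name(argument=value, ...) on one line, values as JSON. step_arm: Moves the arm, as the interface text tells. Shifts and turns lie within -1 to 1; 1 stands for 0.5 m of shift or 0.5 rad of turn. Its arguments: {"type":"object","properties":{"steps":{"type":"string"}},"required":["steps"]}

```bash
mkdir -p pics; ls; cat > h.py <<'E'
from rig import r
import numpy as np, cv2
def ray(f,p):
    T=np.array(f["world_from_camera"]);K=np.array(f["mtx"])
    d=T[:3,:3]@np.linalg.solve(K,[p[0],p[1],1.]);return T[:3,3],d
def onz(f,p,z):
    o,d=ray(f,p);return (o+d*(z-o[2])/d[2])
def proj(f,X):
    T=np.array(f["world_from_camera"]);K=np.array(f["mtx"])
    c=T[:3,:3].T@(np.array(X)-T[:3,3]);u=K@c;return u[:2]/u[2]
E
python3 - <<'E'
from h import *
s=r.observe();print(s["tcp_pos"],s["tcp_rot"],s["time_s"],s["ft_force"])
for n in ["top","scene"]:
    f=r.grab_frame(n);cv2.imwrite(f"pics/{n}0.png",f["frame"])
    print(n,np.round(f["world_from_camera"],3).tolist(),np.round(f["mtx"],1).tolist())
    for k,z in [("teapot",.12),("teapot_grip",.238),("scrap_a",.087),("ware_board",.018),("reclaim_tub",.0),("yunomi",.12),("wheel_top",.07)]:
        for d in r.recognise(f,k)[:4]:
            print(k,np.round(d["point"],0),round(d["p"],2),np.round(onz(f,d["point"],z),3))
E
```

```text
pics
[0.2814738  0.61280317 0.22991671] [[-9.08637822e-01  4.17583010e-01 -1.31844190e-03]
 [ 4.17584921e-01  9.08635776e-01 -1.96469726e-03]
 [ 3.77559286e-04 -2.33575970e-03 -9.99997201e-01]] 0.0 [0.18577744 0.75154726 0.52173748]
top [[0.029, -0.983, 0.183, 0.451], [-1.0, -0.03, 0.0, -0.0], [0.005, -0.183, -0.983, 1.236], [0.0, 0.0, 0.0, 1.0]] [[500.4, 0.0, 315.3], [0.0, 500.4, 238.1], [0.0, 0.0, 1.0]]
teapot [318. 275.] 0.86 [ 0.575 -0.009  0.12 ]
teapot [361. 298.] 0.73 [ 0.528 -0.105  0.12 ]
teapot [475. 277.] 0.54 [ 0.58 -0.36  0.12]
teapot_grip [318. 272.] 0.92 [ 0.568 -0.007  0.238]
scrap_a [317. 230.] 0.95 [ 0.683 -0.004  0.087]
scrap_a [277. 297.] 0.84 [0.525 0.083 0.087]
scrap_a [363. 294.] 0.65 [ 0.539 -0.114  0.087]
ware_board [454. 335.] 0.69 [ 0.452 -0.339  0.018]
reclaim_tub [151. 288.] 0.63 [0.545 0.4   0.   ]
yunomi [477. 278.] 0.85 [ 0.579 -0.365  0.12 ]
wheel_top [349. 279.] 0.95 [ 0.574 -0.082  0.07 ]
wheel_top [477. 277.] 0.19 [ 0.588 -0.38   0.07 ]
scene [[-0.109, 0.732, -0.673, 1.281], [0.994, 0.079, -0.075, 0.093], [-0.002, -0.677, -0.736, 0.857], [0.0, 0.0, 0.0, 1.0]] [[491.5, 0.0, 324.1], [0.0, 491.5, 241.9], [0.0, 0.0, 1.0]]
teapot [312. 226.] 0.94 [ 0.564 -0.011  0.12 ]
teapot [352. 230.] 0.49 [0.568 0.073 0.12 ]
teapot [141. 253.] 0.26 [ 0.677 -0.343  0.12 ]
teapot_grip [309. 230.] 0.87 [0.691 0.001 0.238]
scrap_a [305. 282.] 0.9 [ 0.689 -0.011  0.087]
scrap_a [352. 231.] 0.71 [0.538 0.072 0.087]
scrap_a [269. 230.] 0.69 [ 0.555 -0.109  0.087]
ware_board [187. 230.] 0.87 [ 0.511 -0.319  0.018]
yunomi [146. 229.] 0.76 [ 0.611 -0.356  0.12 ]
wheel_top [308. 266.] 0.7 [ 0.634 -0.014  0.07 ]
```

```bash
python3 - <<'E'
import cv2
a=cv2.imread("pics/top0.png")
cv2.imwrite("pics/top0c.png",cv2.resize(a[180:380,200:440],None,fx=3,fy=3,interpolation=cv2.INTER_CUBIC))
E
```

```text
(no output)
```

View pics/top0.png

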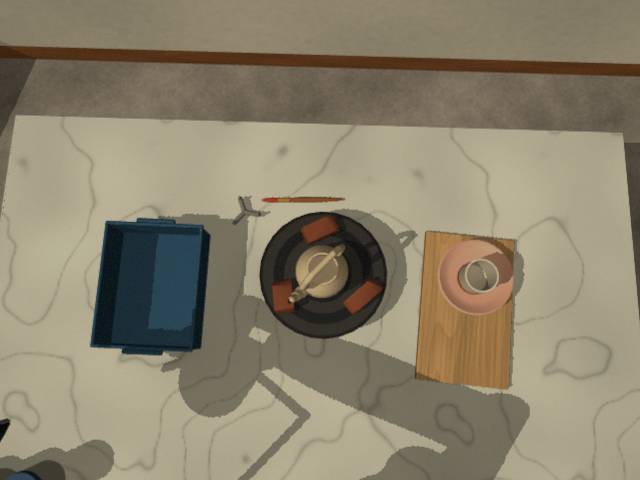

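View pics/scene0.png

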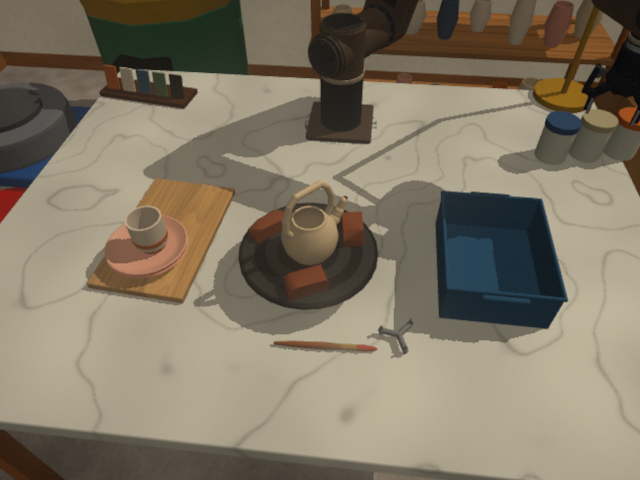

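View pics/top0c.png

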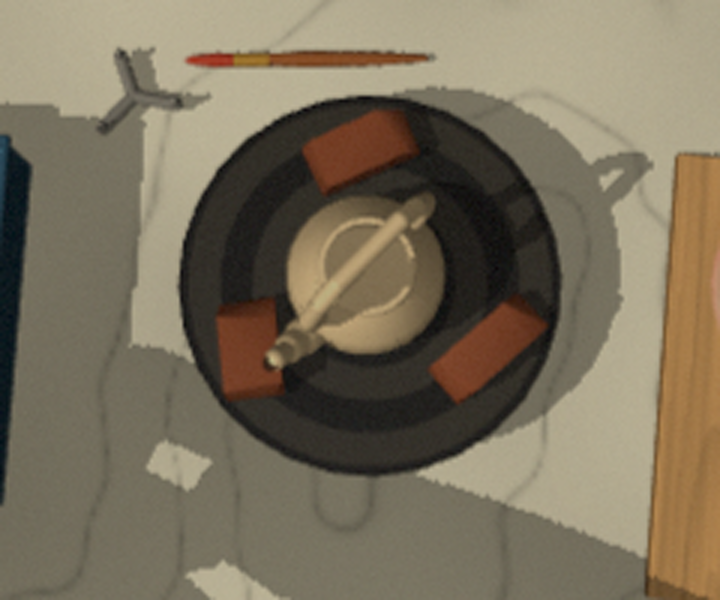

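The top view shows the teapot mid-wheel with the handle bar running from crop (425,208) to (300,330), spout low-left over scrap b (left). Scrap a is at the top and c at the right. The tub is left at about (150,287), and the board is right with its empty end at the bottom (463,383). The scene view agrees.

```bash
cat >> h.py <<'E'
def cp(p):return [200+p[0]/3,180+p[1]/3]
def go(x,y,z,yaw=None,p0=None,R0=None):
    """move numbers: shift/turn in tool axes; yaw=angle of tool y axis (mod pi, nearest)"""
    s=r.observe();p=np.array(s["tcp_pos"]);R=np.array(s["tcp_rot"])
    sh=R.T@(np.array([x,y,z])-p)/.5
    c=np.arctan2(R[1,1],R[0,1]); d=0 if yaw is None else (yaw-c+np.pi/2)%np.pi-np.pi/2
    down=R[:,2]; Rt=cv2.Rodrigues(np.array([0,0,d]))[0]
    yy=np.array([np.cos(c+d),np.sin(c+d),0]);zz=np.array([0,0,-1.])
    T=np.c_[np.cross(yy,zz),yy,zz]
    rv=cv2.Rodrigues(R.T@T)[0].ravel()
    print("shift",np.round(sh,3),"turn",np.round(rv/.5,3),"q6",round(s["q"][5],2),"rows",np.linalg.norm(sh)*12)
E
python3 - <<'E'
from h import *
f=r.grab_frame("top")
P=lambda p,z:np.round(onz(f,cp(p),z),3)[:2]
print("mouth",P((370,268),.166),"belly",P((366,275),.115),"wheel",P((370,285),.07))
A,B=P((425,208),.21),P((300,330),.21);print("bar",A,B,np.degrees(np.arctan2(*(B-A)[::-1])))
hsv=cv2.cvtColor(f["frame"],cv2.COLOR_BGR2HSV)
m=cv2.inRange(hsv,(0,110,50),(12,255,255));m[:, :260]=0;m[:,400:]=0;m[:212]=0;m[340:]=0
n,l,st,c=cv2.connectedComponentsWithStats(m)
for i in range(1,n):
    if st[i,4]<150: continue
    ys,xs=np.where(l==i);W=np.array([onz(f,(x,y),.095)[:2] for x,y in zip(xs,ys)],np.float32)
    (cx,cy),(w,h),a=cv2.minAreaRect(W*1000);b=cv2.boxPoints(((cx,cy),(w,h),a))
    e=b[1]-b[0] if np.linalg.norm(b[1]-b[0])>np.linalg.norm(b[2]-b[1]) else b[2]-b[1]
    print("scrap",st[i,4],cx,cy,w,h,"long deg",np.degrees(np.arctan2(e[1],e[0]))%180)
for n,ps,z in [("board",[(427,232),(516,240),(510,388),(416,378)],.018),("tub",[(107,221),(209,226),(198,350),(92,346)],.1)]:
    W=[onz(f,p,z)[:2] for p in ps];print(n,np.round(W,3).tolist(),np.round(np.mean(W,0),3))
s=onz(f,(301,296),.1);print(s)
go(.565,-.015,.30,np.radians(45))
E
```

```text
mouth [ 0.582 -0.019] belly [ 0.583 -0.017] wheel [ 0.581 -0.021]
bar [ 0.62  -0.055] [0.533 0.028] 136.34788728019862
scrap 675 685.1241455078125 -8.946544647216797 47.248992919921875 84.15841674804688 long deg 116.30114
scrap 613 527.1817626953125 70.09329223632812 74.49276733398438 46.139949798583984 long deg 8.607294
scrap 674 533.45361328125 -110.05857849121094 38.59584045410156 92.29216003417969 long deg 132.45409
board [[0.702, -0.277], [0.688, -0.498], [0.333, -0.468], [0.35, -0.247]] [ 0.518 -0.372]
tub [[0.688, 0.484], [0.683, 0.247], [0.403, 0.252], [0.404, 0.487]] [0.545 0.368]
[0.52834666 0.02840407 0.1       ]
shift [-1.039 -0.905 -0.137] turn [0.    0.    0.709] q6 -0.15 rows 16.62288781164122
```

step_arm(steps="-0.55 -0.47 -0.14 0 0 0.66 85;-0.55 -0.47 -0.14 0 0 0.66 85;-0.55 -0.47 -0.14 0 0 0.66 85;-0.55 -0.47 -0.14 0 0 0.66 85;-0.55 -0.47 -0.14 0 0 0.66 85;-0.55 -0.47 -0.14 0 0 0.66 85;-0.55 -0.47 -0.14 0 0 0.66 85;-0.55 -0.47 -0.14 0 0 0.66 85;-0.55 -0.47 -0.14 0 0 0.66 85;-0.55 -0.47 -0.14 0 0 0.66 85")

```text
time_s: 1.68
tcp_pos: [0.4365, 0.2806, 0.3035]
tcp_rot: [[-0.72, 0.694, 0.005], [0.694, 0.72, -0.001], [-0.004, 0.003, -1.0]]
ft_force: [0.6, -0.2, -0.7]
finger_gap: 0.085
gripper_force: 0.0
```

```bash
python3 -c "
from h import *
go(.582,-.018,.30,np.radians(46.3))"
```

```text
shift [-0.624 -0.228  0.009] turn [ 0.005  0.008 -0.008] q6 -0.43 rows 7.9724817517636986
```

step_arm(steps="-0.624 -0.228 0.01 0 0 0 85;-0.624 -0.228 0.01 0 0 0 85;-0.624 -0.228 0.01 0 0 0 85;-0.624 -0.228 0.01 0 0 0 85;-0.624 -0.228 0.01 0 0 0 85;-0.624 -0.228 0.01 0 0 0 85;-0.624 -0.228 0.01 0 0 0 85;-0.624 -0.228 0.01 0 0 0 85;-0.624 -0.228 0.01 0 0 0 85;-0.624 -0.228 0.01 0 0 0 85;-0.624 -0.228 0.01 0 0 0 85")

```text
time_s: 2.6
tcp_pos: [0.5808, -0.0123, 0.296]
tcp_rot: [[-0.724, 0.69, -0.001], [0.69, 0.724, 0.001], [0.001, 0.0, -1.0]]
ft_force: [-0.3, 0.1, -0.4]
finger_gap: 0.085
gripper_force: 0.0
```

```bash
python3 -c "
from h import *
f=r.grab_frame('wrist');cv2.imwrite('pics/w1.png',f['frame'])
for n,z in [('teapot_grip',.238),('scrap_a',.087)]:
  for d in r.recognise(f,n)[:3]: print(n,d['point'],d['p'],onz(f,d['point'],z))
s=r.observe();print(s['tcp_pos'],s['q'][5])
go(.582,-.018,.219,np.radians(46.3))
print(proj(f,[.582,-.018,.238]))"
```

```text
teapot_grip [318.2, 212.3] 0.76 [0.55737091 0.00728219 0.238     ]
scrap_a [351.9, 97.0] 0.97 [0.53060719 0.07291443 0.087     ]
scrap_a [392.9, 270.7] 0.83 [ 0.68245589 -0.00764665  0.087     ]
scrap_a [215.0, 232.4] 0.55 [ 0.53031025 -0.10800925  0.087     ]
[ 0.58057199 -0.01124763  0.29650802] -1.0061898903307884
shift [-0.011 -0.008  0.155] turn [ 0.001 -0.     0.008] q6 -1.01 rows 1.8675526194192613
[315.99917736 271.10766547]
```

View pics/w1.png

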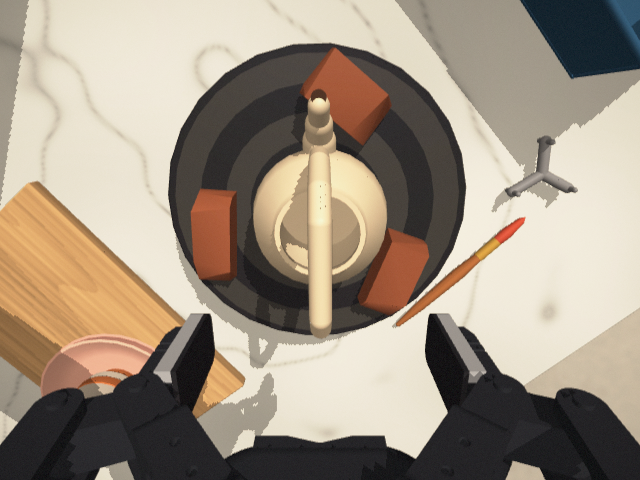

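```bash
python3 -c "
from h import *
f=r.grab_frame('wrist')
u=np.array([np.cos(np.radians(136.3)),np.sin(np.radians(136.3)),0])
c=np.array([.582,-.018,0])
for n,X in [('mouth',[0,.166]),('foot-',[-.05,.19]),('top-',[-.03,.238]),('top+',[.03,.238]),('spout',[.1,.164]),('m-',[-.035,.166]),('m+',[.035,.166])]:
  print(n,proj(f,c+u*X[0]+[0,0,X[1]]))
print(onz(f,(319,98),.164),onz(f,(320,232),.166))
"
```

```text
mouth [315.96527978 233.93719069]
foot- [315.61975895 307.44131225]
top- [314.86445516 317.28006177]
top+ [314.85546147 222.73731515]
spout [316.11840136  93.96247365]
m- [315.92709358 275.77996744]
m+ [316.00660957 188.6497928 ]
[0.51293354 0.05073948 0.164     ] [ 0.58299471 -0.01468931  0.166     ]
```

step_arm(steps="-0.01 -0.004 0.05 0 0 0 85;-0.01 -0.004 0.1 0 0 0 85;-0.01 -0.004 0.14 0 0 0 85;-0.01 -0.004 0.155 0 0 0 85;-0.01 -0.004 0.155 0 0 0 85;-0.01 -0.004 0.155 0 0 0 40;-0.01 -0.004 0.155 0 0 0 20;-0.01 -0.004 0.155 0 0 0 0;-0.01 -0.004 0.155 0 0 0 0;-0.01 -0.004 0.155 0 0 0 0;-0.01 -0.004 0.155 0 0 0 0;-0.01 -0.004 0.155 0 0 0 0;-0.01 -0.004 0.155 0 0 0 0;-0.01 -0.004 0.155 0 0 0 0")

```text
time_s: 3.97
tcp_pos: [0.5839, -0.0175, 0.2197]
tcp_rot: [[-0.724, 0.689, 0.002], [0.689, 0.724, 0.0], [-0.001, 0.002, -1.0]]
ft_force: [2.0, 1.1, 2.1]
finger_gap: 0.0121
gripper_force: 58.4
```

step_arm(steps="0 0 -0.005 0 0 0 0;0 0 -0.02 0 0 0 0;0 0 -0.04 0 0 0 0;0 0 -0.065 0 0 0 0;0 0 -0.09 0 0 0 0;0 0 -0.115 0 0 0 0;0 0 -0.14 0 0 0 0;0 0 -0.155 0 0 0 0;0 0 -0.16 0 0 0 0;0 0 -0.16 0 0 0 0;0 0 -0.16 0 0 0 0")

```text
time_s: 4.88
tcp_pos: [0.5829, -0.0176, 0.2984]
tcp_rot: [[-0.724, 0.689, -0.001], [0.689, 0.724, 0.0], [0.001, -0.0, -1.0]]
ft_force: [-0.0, 0.2, -6.7]
finger_gap: 0.0124
gripper_force: 58.6
```

```bash
python3 -c "
from h import *
f=r.grab_frame('scene');cv2.imwrite('pics/s1.png',f['frame'][100:340,60:440].repeat(2,0).repeat(2,1))
go(.420,-.365,.30)"
```

```text
Traceback (most recent call last):
  File "h.py", line 17, in go
    down=R[:,2]; Rt=cv2.Rodrigues(np.array([0,0,d]))[0]
                    ~~~~~~~~~~~~~^^^^^^^^^^^^^^^^^^^
cv2.error: OpenCV(4.12.0) /io/opencv/modules/calib3d/src/calibration_base.cpp:151: error: (-210:Unsupported format or combination of formats) The matrices must have 32f or 64f data type in function 'Rodrigues'
```

View pics/s1.png

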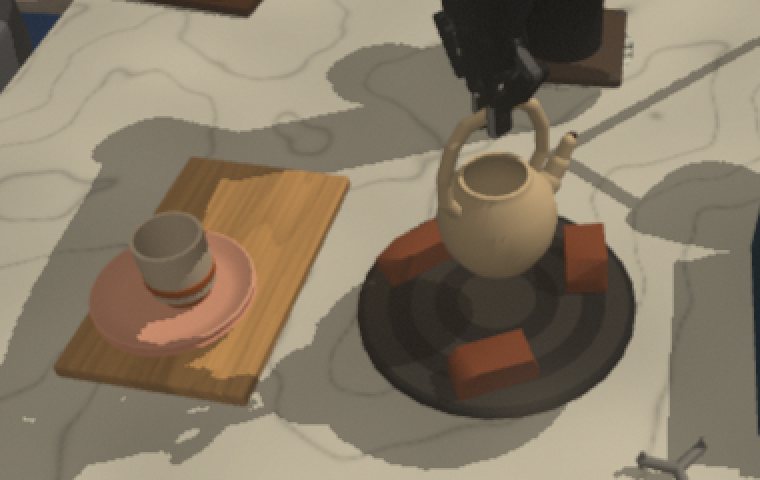

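step_arm(steps="-0.002 -0.007 0 0 0 0 0;-0.008 -0.027 0 0 0 0 0;-0.018 -0.06 0 0 0 0 0;-0.031 -0.103 0 0 0 0 0;-0.047 -0.154 0 0 0 0 0;-0.065 -0.212 0 0 0 0 0;-0.084 -0.275 0 0 0 0 0;-0.104 -0.341 0 0 0 0 0;-0.125 -0.408 0 0 0 0 0;-0.145 -0.474 0 0 0 0 0;-0.164 -0.537 0 0 0 0 0;-0.181 -0.594 0 0 0 0 0;-0.196 -0.643 0 0 0 0 0;-0.208 -0.682 0 0 0 0 0;-0.217 -0.711 0 0 0 0 0;-0.222 -0.729 0 0 0 0 0;-0.225 -0.738 0 0 0 0 0;-0.225 -0.738 0 0 0 0 0;-0.225 -0.738 0 0 0 0 0;-0.225 -0.738 0 0 0 0 0")

```text
time_s: 6.6
tcp_pos: [0.4106, -0.3616, 0.2987]
tcp_rot: [[-0.725, 0.689, 0.0], [0.689, 0.725, 0.001], [0.0, 0.001, -1.0]]
ft_force: [-0.4, -0.0, -5.8]
finger_gap: 0.0123
gripper_force: 58.6
```

```bash
sed -i 's/; Rt=cv2.Rod.*$//' h.py; python3 -c "
from h import *
f=r.grab_frame('top');cv2.imwrite('pics/t2.png',f['frame'][200:400,380:560].repeat(3,0).repeat(3,1))
go(.41,-.363,.1677)
f=r.grab_frame('scene');cv2.imwrite('pics/s2.png',f['frame'][120:320,60:300].repeat(3,0).repeat(3,1))"
```

```text
shift [-0.001 -0.003  0.262] turn [ 0.001 -0.     0.   ] q6 -1.72 rows 3.146603007964685
```

View pics/s2.png

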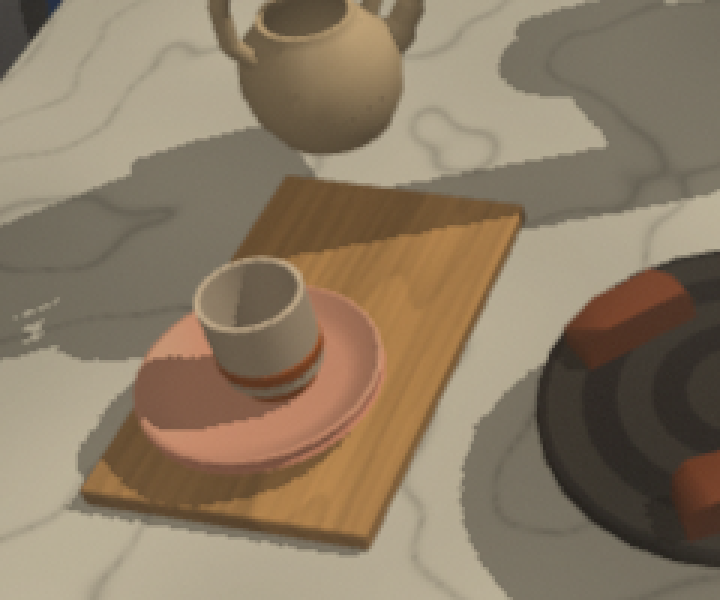

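The scene view shows the teapot hanging upright over the empty end of the board; its end corners are at full-image (156,179) and (234,189).

```bash
python3 -c "
from h import *
f=r.grab_frame('scene')
for p in [(288,178),(523,208),(385,360)]: print(onz(f,(60+p[0]/3,120+p[1]/3),.018))
print(proj(f,[.41,-.363,.149]))"
```

```text
[ 0.33987842 -0.45596456  0.018     ]
[ 0.35670008 -0.24193497  0.018     ]
[ 0.54250331 -0.30727106  0.018     ]
[170.22043946 158.16511352]
```

step_arm(steps="-0.005 0.012 0.02 0 0 0 0;-0.005 0.012 0.05 0 0 0 0;-0.005 0.012 0.09 0 0 0 0;-0.005 0.012 0.13 0 0 0 0;-0.005 0.012 0.17 0 0 0 0;-0.005 0.012 0.2 0 0 0 0;-0.005 0.012 0.225 0 0 0 0;-0.005 0.012 0.24 0 0 0 0;-0.005 0.012 0.248 0 0 0 0;-0.005 0.012 0.252 0 0 0 0;-0.005 0.012 0.252 0 0 0 0;-0.005 0.012 0.252 0 0 0 0")

```text
time_s: 7.75
tcp_pos: [0.4167, -0.3604, 0.1739]
tcp_rot: [[-0.724, 0.689, 0.001], [0.689, 0.724, -0.002], [-0.002, -0.0, -1.0]]
ft_force: [0.8, -0.2, -6.4]
finger_gap: 0.0122
gripper_force: 58.6
```

step_arm(steps="0 0 0.002 0 0 0 0;0 0 0.004 0 0 0 0;0 0 0.006 0 0 0 0;0 0 0.008 0 0 0 0;0 0 0.008 0 0 0 0;0 0 0.008 0 0 0 0")

```text
time_s: 8.25
tcp_pos: [0.4161, -0.3597, 0.1687]
tcp_rot: [[-0.724, 0.69, -0.0], [0.69, 0.724, 0.0], [0.0, 0.0, -1.0]]
ft_force: [0.9, 0.2, -5.2]
finger_gap: 0.0118
gripper_force: 58.6
```

step_arm(steps="0 0 0.001 0 0 0 0;0 0 0.002 0 0 0 0;0 0 0.003 0 0 0 0;0 0 0.003 0 0 0 0;0 0 0.003 0 0 0 0")

```text
time_s: 8.67
tcp_pos: [0.4165, -0.36, 0.1678]
tcp_rot: [[-0.724, 0.689, 0.001], [0.689, 0.724, -0.001], [-0.001, -0.0, -1.0]]
ft_force: [-0.2, 0.6, -3.8]
finger_gap: 0.012
gripper_force: 58.9
```

Contact is beginning (load down from 6.4 to 3.8 N). I'll go a touch more, then release.

step_arm(steps="0 0 0.001 0 0 0 0;0 0 0.002 0 0 0 0;0 0 0.002 0 0 0 0;0 0 0.002 0 0 0 0")

```text
time_s: 9.0
tcp_pos: [0.4169, -0.3603, 0.1677]
tcp_rot: [[-0.724, 0.69, 0.002], [0.69, 0.724, -0.001], [-0.002, 0.0, -1.0]]
ft_force: [1.0, 1.0, 2.7]
finger_gap: 0.0122
gripper_force: 59.5
```

step_arm(steps="0 0 0 0 0 0 14;0 0 0 0 0 0 18;0 0 0 0 0 0 25;0 0 0 0 0 0 40;0 0 0 0 0 0 60;0 0 0 0 0 0 75;0 0 0 0 0 0 75;0 0 0 0 0 0 75;0 0 -0.03 0 0 0 75;0 0 -0.08 0 0 0 75;0 0 -0.16 0 0 0 75;0 0 -0.24 0 0 0 75;0 0 -0.24 0 0 0 75;0 0 -0.24 0 0 0 75")

```text
time_s: 10.17
tcp_pos: [0.4173, -0.3612, 0.2904]
tcp_rot: [[-0.724, 0.689, 0.005], [0.689, 0.724, -0.006], [-0.008, -0.001, -1.0]]
ft_force: [-0.0, 0.7, -0.3]
finger_gap: 0.0751
gripper_force: 0.0
```

```bash
python3 -c "
from h import *
f=r.grab_frame('top');cv2.imwrite('pics/t3.png',f['frame'][200:400,240:540].repeat(2,0).repeat(2,1))
d=r.recognise(f,'teapot')[0];print(d,onz(f,d['point'],.063))
go(.5335,-.110,.16,np.radians(42.5))
hsv=cv2.cvtColor(f['frame'],cv2.COLOR_BGR2HSV)
m=cv2.inRange(hsv,(0,110,50),(12,255,255));m[:, :260]=0;m[:,400:]=0;m[:212]=0;m[340:]=0
n,l,st,c=cv2.connectedComponentsWithStats(m)
for i in range(1,n):
    if st[i,4]<150: continue
    ys,xs=np.where(l==i);W=np.array([onz(f,(x,y),.095)[:2] for x,y in zip(xs,ys)],np.float32)
    (cx,cy),(w,h),a=cv2.minAreaRect(W*1000);b=cv2.boxPoints(((cx,cy),(w,h),a))
    e=b[1]-b[0] if np.linalg.norm(b[1]-b[0])>np.linalg.norm(b[2]-b[1]) else b[2]-b[1]
    print('scrap',st[i,4],cx,cy,w,h,'long deg',np.degrees(np.arctan2(e[1],e[0]))%180)
"
```

```text
{'point': [465.0, 354.0], 'p': 0.92} [ 0.40991724 -0.35051572  0.063     ]
shift [0.174 0.524 0.251] turn [ 0.    -0.002  0.136] q6 -1.71 rows 7.273734766868412
scrap 679 684.9118041992188 -9.003715515136719 46.50725555419922 84.30681610107422 long deg 116.701744
scrap 653 527.5098266601562 70.29084014892578 73.95372009277344 46.42053985595703 long deg 8.311276
scrap 671 533.4888305664062 -110.02625274658203 38.50015640258789 92.29215240478516 long deg 132.45407
```

View pics/t3.png

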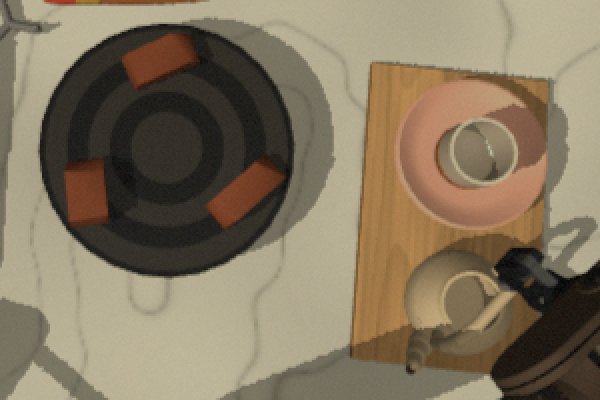

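The teapot stands wholly on the board's empty end, clear of the plates. Next is scrap c.

step_arm(steps="0.01 0.05 0 0 0 0.13 75;0.174 0.524 0 0 0 0.136 75;0.174 0.524 0 0 0 0.136 75;0.174 0.524 0 0 0 0.136 75;0.174 0.524 0 0 0 0.136 75;0.174 0.524 0 0 0 0.136 75;0.174 0.524 0 0 0 0.136 75;0.174 0.524 0.08 0 0 0.136 75;0.174 0.524 0.16 0 0 0.136 75;0.174 0.524 0.24 0 0 0.136 75;0.174 0.524 0.3 0 0 0.136 75;0.174 0.524 0.3 0 0 0.136 75;0.174 0.524 0.3 0 0 0.136 75")

```text
time_s: 11.35
tcp_pos: [0.5315, -0.1091, 0.1329]
tcp_rot: [[-0.676, 0.737, -0.007], [0.737, 0.676, 0.003], [0.007, -0.003, -1.0]]
ft_force: [1.3, 0.9, 0.9]
finger_gap: 0.0751
gripper_force: 0.0
```

```bash
python3 -c "
from h import *
go(.533,-.111,.073,np.radians(42.5))"
```

```text
shift [-0.006  0.     0.12 ] turn [-0.007 -0.014  0.001] q6 -1.13 rows 1.4397178816527558
```

step_arm(steps="-0.004 0 0.06 0 0 0 75;-0.004 0 0.1 0 0 0 75;-0.004 0 0.126 0 0 0 75;-0.004 0 0.126 0 0 0 75;-0.004 0 0.126 0 0 0 40;-0.004 0 0.126 0 0 0 20;-0.004 0 0.126 0 0 0 0;-0.004 0 0.126 0 0 0 0;-0.004 0 0.126 0 0 0 0;-0.004 0 0.126 0 0 0 0;-0.004 0 0.126 0 0 0 0")

```text
time_s: 12.27
tcp_pos: [0.5368, -0.1122, 0.0757]
tcp_rot: [[-0.676, 0.737, 0.004], [0.737, 0.676, -0.002], [-0.004, 0.002, -1.0]]
ft_force: [-0.7, -0.4, 6.6]
finger_gap: 0.0352
gripper_force: 61.6
```

step_arm(steps="0 0 -0.03 0 0 0 0;0 0 -0.1 0 0 0 0;0 0 -0.18 0 0 0 0;0.03 0.02 -0.24 0 0 0.05 0;0.794 0.555 -0.24 0 0 1 0;0.794 0.555 -0.24 0 0 1 0;0.794 0.555 -0.24 0 0 1 0;0.794 0.555 -0.24 0 0 1 0;0.794 0.555 -0.24 0 0 1 0;0.794 0.555 -0.24 0 0 1 0;0.794 0.555 -0.24 0 0 1 0;0.794 0.555 -0.24 0 0 1 0;0.794 0.555 -0.24 0 0 1 0;0.794 0.555 -0.24 0 0 1 0;0.794 0.555 -0.24 0 0 1 0;0.794 0.555 -0.24 0 0 1 0;0.794 0.555 -0.24 0 0 1 0;0.794 0.555 -0.24 0 0 1 0;0.794 0.555 -0.24 0 0 1 0")

```text
time_s: 13.85
tcp_pos: [0.4711, 0.368, 0.1927]
tcp_rot: [[-0.24, 0.971, -0.001], [0.971, 0.24, -0.001], [-0.001, -0.001, -1.0]]
ft_force: [0.6, 0.1, -2.4]
finger_gap: 0.0347
gripper_force: 60.7
```

```bash
python3 -c "
from h import *
f=r.grab_frame('top');cv2.imwrite('pics/t4.png',f['frame'][190:380,70:400].repeat(2,0).repeat(2,1))
go(.47,.368,.025)"
```

```text
shift [ 0.002 -0.002  0.336] turn [-0.002  0.001  0.   ] q6 0.25 rows 4.0283501398708195
```

View pics/t4.png

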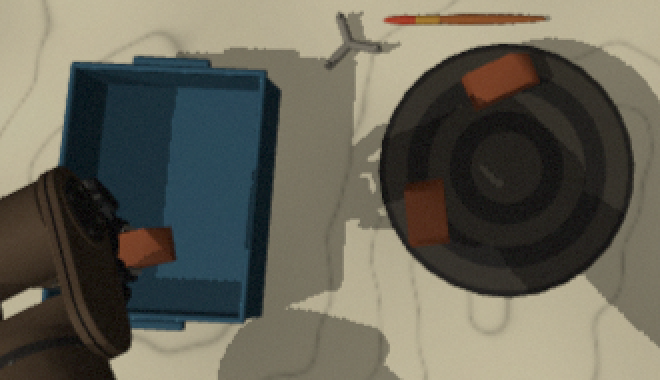

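Scrap c is held over the lower half of the tub, clear of the walls; a and b haven't moved.

step_arm(steps="0 0 0.07 0 0 0 0;0 0 0.15 0 0 0 0;0 0 0.22 0 0 0 0;0 0 0.28 0 0 0 0;0 0 0.32 0 0 0 0;0 0 0.33 0 0 0 0;0 0 0.33 0 0 0 0;0 0 0.33 0 0 0 45;0 0 0.33 0 0 0 60;0 0 0.33 0 0 0 60;0 0 0.33 0 0 0 60;0 0 0.26 0 0 0 60;0 0 0.18 0 0 0 60;0 0 0.1 0 0 0 65;0 0 0.02 0 0 0 75;0 0 0 0 0 0 75;0 0 0 0 0 0 75")

```text
time_s: 15.32
tcp_pos: [0.4742, 0.3703, 0.2002]
tcp_rot: [[-0.24, 0.971, 0.011], [0.971, 0.24, 0.006], [0.003, 0.012, -1.0]]
ft_force: [-1.0, -0.4, -0.8]
finger_gap: 0.0752
gripper_force: 0.0
```

```bash
python3 -c "
from h import *
go(.527,.071,.14,np.radians(98.3))"
```

```text
shift [-0.607 -0.042  0.118] turn [ 0.024  0.012 -2.947] q6 0.25 rows 7.43573213284804
```

step_arm(steps="-0.607 -0.042 0 0 0 -1 75;-0.607 -0.042 0 0 0 -1 75;-0.607 -0.042 0 0 0 -1 75;-0.607 -0.042 0 0 0 -1 75;-0.607 -0.042 0 0 0 -1 75;-0.607 -0.042 0 0 0 -1 75;-0.607 -0.042 0 0 0 -1 75;-0.607 -0.042 0 0 0 -1 75")

```text
time_s: 15.98
tcp_pos: [0.5229, 0.0656, 0.1913]
tcp_rot: [[-0.674, 0.738, -0.003], [0.738, 0.674, -0.001], [0.001, -0.003, -1.0]]
ft_force: [0.7, -0.1, 0.1]
finger_gap: 0.0751
gripper_force: 0.0
```

step_arm(steps="0 0 0 0 0 -1 75;0 0 0 0 0 -1 75;0 0 0 0 0 -1 75;0 0 0 0 0 -1 75;0 0 0 0 0 -1 75")

```text
time_s: 16.4
tcp_pos: [0.5226, 0.0688, 0.1912]
tcp_rot: [[-0.947, 0.321, -0.004], [0.321, 0.947, 0.0], [0.003, -0.001, -1.0]]
ft_force: [-0.6, -0.0, -0.4]
finger_gap: 0.0753
gripper_force: 0.0
```

step_arm(steps="0 0 0.05 0 0 -0.95 75;0 0 0.1 0 0 -0.95 75;0 0 0.12 0 0 -0.95 75;0 0 0.12 0 0 -0.95 75;0 0 0.12 0 0 -0.95 75;0 0 0.12 0 0 -0.95 75")

```text
time_s: 16.9
tcp_pos: [0.5232, 0.069, 0.1324]
tcp_rot: [[-0.99, -0.141, -0.002], [-0.141, 0.99, 0.0], [0.002, 0.0, -1.0]]
ft_force: [0.1, 0.2, -0.2]
finger_gap: 0.0751
gripper_force: 0.0
```

```bash
python3 -c "
from h import *
go(.527,.071,.074,np.radians(98.3));print(r.observe()['tcp_pos'])"
```

```text
shift [-0.008  0.003  0.117] turn [ 0.001 -0.003 -0.006] q6 -1.77 rows 1.4046922142146716
[0.52323854 0.06902149 0.13237433]
```

step_arm(steps="-0.008 0.003 0.05 0 0 0 75;-0.008 0.003 0.09 0 0 0 75;-0.008 0.003 0.115 0 0 0 75;-0.008 0.003 0.115 0 0 0 75;-0.008 0.003 0.115 0 0 0 50;-0.008 0.003 0.115 0 0 0 20;-0.008 0.003 0.115 0 0 0 0;-0.008 0.003 0.115 0 0 0 0;-0.008 0.003 0.115 0 0 0 0;-0.008 0.003 0.115 0 0 0 0;-0.008 0.003 0.115 0 0 0 0")

```text
time_s: 17.82
tcp_pos: [0.5289, 0.0709, 0.0776]
tcp_rot: [[-0.989, -0.145, 0.003], [-0.145, 0.989, -0.0], [-0.003, -0.001, -1.0]]
ft_force: [-0.7, 1.1, 7.0]
finger_gap: 0.0438
gripper_force: 62.7
```

step_arm(steps="0 0 -0.03 0 0 0 0;0 0 -0.1 0 0 0 0;0 0 -0.18 0 0 0 0;-0.02 0.03 -0.24 0 0 0 0;-0.286 0.558 -0.24 0 0 0 0;-0.286 0.558 -0.24 0 0 0 0;-0.286 0.558 -0.24 0 0 0 0;-0.286 0.558 -0.24 0 0 0 0;-0.286 0.558 -0.24 0 0 0 0;-0.286 0.558 -0.24 0 0 0 0;-0.286 0.558 -0.24 0 0 0 0;-0.286 0.558 -0.24 0 0 0 0;-0.286 0.558 -0.24 0 0 0 0;-0.286 0.558 -0.24 0 0 0 0;-0.286 0.558 -0.24 0 0 0 0")

```text
time_s: 19.07
tcp_pos: [0.6279, 0.3665, 0.1951]
tcp_rot: [[-0.989, -0.145, -0.002], [-0.145, 0.989, -0.001], [0.002, -0.001, -1.0]]
ft_force: [-0.5, -0.8, -1.2]
finger_gap: 0.0432
gripper_force: 62.0
```

```bash
python3 -c "
from h import *
go(.625,.368,.028)"
```

```text
shift [0.005 0.004 0.334] turn [-0.002 -0.003 -0.   ] q6 -1.33 rows 4.010324232896417
```

step_arm(steps="0.005 0 0.07 0 0 0 0;0.005 0 0.15 0 0 0 0;0.005 0 0.22 0 0 0 0;0.005 0 0.28 0 0 0 0;0.005 0 0.32 0 0 0 0;0.005 0 0.33 0 0 0 0;0.005 0 0.33 0 0 0 0;0.005 0 0.33 0 0 0 50;0.005 0 0.33 0 0 0 65;0.005 0 0.33 0 0 0 65;0.005 0 0.33 0 0 0 65;0.005 0 0.26 0 0 0 65;0.005 0 0.18 0 0 0 65;0.005 0 0.1 0 0 0 65;0.005 0 0.02 0 0 0 75;0.005 0 0 0 0 0 75;0.005 0 0 0 0 0 75")

```text
time_s: 20.48
tcp_pos: [0.6289, 0.3689, 0.2042]
tcp_rot: [[-0.989, -0.146, 0.012], [-0.146, 0.989, 0.005], [-0.013, 0.003, -1.0]]
ft_force: [0.0, -0.2, 0.5]
finger_gap: 0.075
gripper_force: 0.0
```

```bash
python3 -c "
from h import *
f=r.grab_frame('top');cv2.imwrite('pics/t5.png',f['frame'][190:380,70:400].repeat(2,0).repeat(2,1))
hsv=cv2.cvtColor(f['frame'],cv2.COLOR_BGR2HSV)
m=cv2.inRange(hsv,(0,110,50),(12,255,255));m[:, :260]=0;m[:,400:]=0;m[:212]=0;m[340:]=0
n,l,st,c=cv2.connectedComponentsWithStats(m)
for i in range(1,n):
    if st[i,4]<150: continue
    ys,xs=np.where(l==i);W=np.array([onz(f,(x,y),.095)[:2] for x,y in zip(xs,ys)],np.float32)
    (cx,cy),(w,h),a=cv2.minAreaRect(W*1000);b=cv2.boxPoints(((cx,cy),(w,h),a))
    e=b[1]-b[0] if np.linalg.norm(b[1]-b[0])>np.linalg.norm(b[2]-b[1]) else b[2]-b[1]
    print('scrap',st[i,4],cx,cy,w,h,'long deg',np.degrees(np.arctan2(e[1],e[0]))%180)
go(.687,-.010,.14,np.radians(26.5))"
```

```text
scrap 669 685.1422119140625 -9.55721664428711 46.21812057495117 83.03334045410156 long deg 116.21444
shift [-0.007 -0.766  0.118] turn [0.011 0.009 2.509] q6 -1.33 rows 9.299663086629721
```

View pics/t5.png

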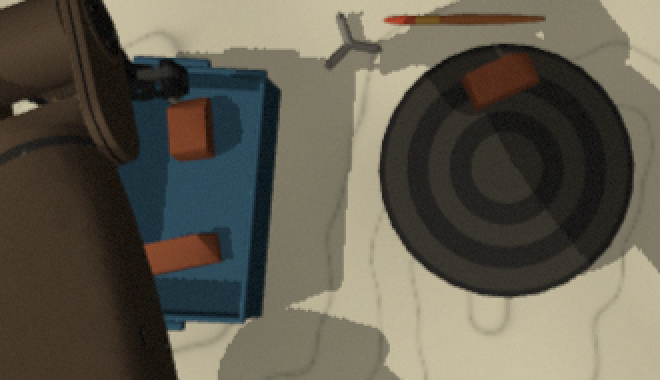

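step_arm(steps="-0.007 -0.766 0 0 0 1 75;-0.007 -0.766 0 0 0 1 75;-0.007 -0.766 0 0 0 1 75;-0.007 -0.766 0 0 0 1 75;-0.007 -0.766 0 0 0 1 75;-0.007 -0.766 0 0 0 1 75;-0.007 -0.766 0 0 0 1 75;-0.007 -0.766 0 0 0 1 75;-0.007 -0.766 0 0 0 1 75;-0.007 -0.766 0 0 0 1 75;-0.007 -0.766 0 0 0 1 75")

```text
time_s: 21.45
tcp_pos: [0.6841, -0.0142, 0.1924]
tcp_rot: [[-0.936, 0.351, -0.005], [0.351, 0.936, 0.0], [0.005, -0.001, -1.0]]
ft_force: [-0.1, -0.5, -0.6]
finger_gap: 0.075
gripper_force: 0.0
```

step_arm(steps="0 0 0 0 0 1 75;0 0 0 0 0 1 75;0 0 0 0 0 1 75;0 0 0 0 0 1 75;0 0 0 0 0 1 75")

```text
time_s: 21.87
tcp_pos: [0.684, -0.0087, 0.1936]
tcp_rot: [[-0.657, 0.754, -0.004], [0.754, 0.657, 0.001], [0.003, -0.002, -1.0]]
ft_force: [-0.3, 0.2, 0.1]
finger_gap: 0.0752
gripper_force: 0.0
```

step_arm(steps="0 0 0.05 0 0 0.5 75;0 0 0.1 0 0 0.5 75;0 0 0.12 0 0 0.5 75;0 0 0.12 0 0 0.5 75;0 0 0.12 0 0 0.5 75")

```text
time_s: 22.28
tcp_pos: [0.6845, -0.01, 0.1347]
tcp_rot: [[-0.455, 0.891, -0.003], [0.891, 0.455, 0.001], [0.002, -0.002, -1.0]]
ft_force: [-0.0, -0.9, 0.7]
finger_gap: 0.0749
gripper_force: 0.0
```

```bash
python3 -c "
from h import *
go(.687,-.010,.074,np.radians(26.3));print(r.observe()['tcp_pos'])"
```

```text
shift [-0.002  0.005  0.121] turn [-0.004 -0.003  0.026] q6 -0.63 rows 1.4574226509633461
[ 0.68445623 -0.01002125  0.13467264]
```

step_arm(steps="-0.002 0.004 0.05 0 0 0.02 75;-0.002 0.004 0.09 0 0 0.02 75;-0.002 0.004 0.12 0 0 0.02 75;-0.002 0.004 0.12 0 0 0.02 75;-0.002 0.004 0.12 0 0 0.02 50;-0.002 0.004 0.12 0 0 0.02 20;-0.002 0.004 0.12 0 0 0.02 0;-0.002 0.004 0.12 0 0 0.02 0;-0.002 0.004 0.12 0 0 0.02 0;-0.002 0.004 0.12 0 0 0.02 0;-0.002 0.004 0.12 0 0 0.02 0")

```text
time_s: 23.2
tcp_pos: [0.689, -0.0112, 0.0784]
tcp_rot: [[-0.441, 0.897, 0.004], [0.897, 0.441, -0.001], [-0.002, 0.003, -1.0]]
ft_force: [1.0, -0.3, 6.2]
finger_gap: 0.0388
gripper_force: 62.6
```

step_arm(steps="0 0 -0.03 0 0 0 0;0 0 -0.1 0 0 0 0;0 0 -0.18 0 0 0 0;0.03 0 -0.24 0 0 0.05 0;0.804 0.081 -0.24 0 0 0.9 0;0.804 0.081 -0.24 0 0 0.9 0;0.804 0.081 -0.24 0 0 0.9 0;0.804 0.081 -0.24 0 0 0.9 0;0.804 0.081 -0.24 0 0 0.9 0;0.804 0.081 -0.24 0 0 0.9 0;0.804 0.081 -0.24 0 0 0.9 0;0.804 0.081 -0.24 0 0 0.9 0;0.804 0.081 -0.24 0 0 0.9 0;0.804 0.081 -0.24 0 0 0.9 0;0.804 0.081 -0.24 0 0 0.9 0;0.804 0.081 -0.24 0 0 0.9 0;0.804 0.081 -0.24 0 0 0.9 0")

```text
time_s: 24.62
tcp_pos: [0.5465, 0.3666, 0.1955]
tcp_rot: [[-0.006, 1.0, -0.001], [1.0, 0.006, -0.001], [-0.001, -0.001, -1.0]]
ft_force: [-0.1, 0.1, -1.5]
finger_gap: 0.0396
gripper_force: 61.8
```

```bash
python3 -c "
from h import *
go(.547,.368,.04)"
```

```text
shift [0.003 0.001 0.311] turn [-0.001  0.002  0.   ] q6 0.43 rows 3.7332512823339163
```

step_arm(steps="0 0 0.07 0 0 0 0;0 0 0.15 0 0 0 0;0 0 0.21 0 0 0 0;0 0 0.26 0 0 0 0;0 0 0.29 0 0 0 0;0 0 0.305 0 0 0 0;0 0 0.305 0 0 0 0;0 0 0.305 0 0 0 48;0 0 0.305 0 0 0 53;0 0 0.305 0 0 0 53;0 0 0.305 0 0 0 53;0 0 0.25 0 0 0 53;0 0 0.18 0 0 0 53;0 0 0.1 0 0 0 53;0 0 0 0 0 0 75;0 0 -0.08 0 0 0 75;0 0 -0.12 0 0 0 75;0 0 -0.12 0 0 0 75;0 0 -0.12 0 0 0 75")

```text
time_s: 26.2
tcp_pos: [0.5476, 0.3685, 0.2604]
tcp_rot: [[-0.007, 1.0, 0.007], [1.0, 0.007, 0.003], [0.003, 0.007, -1.0]]
ft_force: [-0.4, -0.0, -0.0]
finger_gap: 0.0748
gripper_force: 0.0
```

```bash
python3 -c "
from h import *
f=r.grab_frame('scene');cv2.imwrite('pics/s6.png',f['frame'])
print(r.observe()['ft_force'],r.observe()['time_s'])"
```

```text
[0.4164721  0.56836465 0.29501685] 26.25
```

View pics/s6.png

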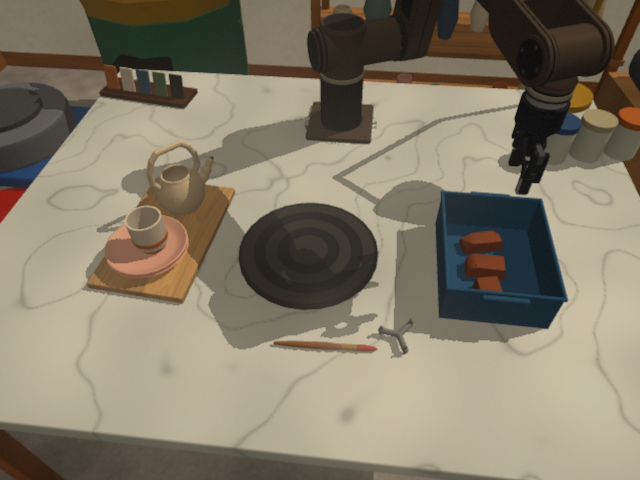

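The teapot is upright on the board at (180,190). The wheel is empty, all three offcuts lie in the tub at about (483,262), and nothing else has moved.

```bash
python3 -c "
from rig import r
print(r.finish_job())"
```

```text
the job is handed in; nothing more can be done
None
```

The job is handed in at about 26 s: the teapot stands upright with its whole foot on the ware board, all three offcuts are in the reclaim tub, the wheel is clear, and the cup, plates, brush and spur were left alone.

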